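Load a print roller into the carving jig

ROBOT

A 7-joint arm with a two-finger parallel gripper is mounted at the origin on the work surface. World frame = base frame: x ahead of the robot, y to its left, z up, the work surface at z = 0. Lengths are in mm, angles in rad, forces in N, time in s.
With the tool pointing down it reaches from about 375 to 925 mm from the base axis. Payload 3.1 kg.
Tool frame: the origin (TCP) lies on the centre line of the jaws, within the pads' length; the fingertips stand 14 mm ahead of it and the grasp point (between the pads) lies 5 mm behind it; z points along the fingers, x is the direction in which the jaws open and shut, and the axes are right-handed (so a half turn about z gives the same grasp; the last joint's range is limited). The gripper opens to 85 mm and grips with 20 to 120 N. Pads are 22 mm wide; open, the fingers measure 114 mm over their backs; the gripper's body (76 mm by 85 mm) begins 54 mm behind the grasp point. The pads swing forward as they close: fully open they stand 13 mm farther back than shut.
Start: joints at [1.208, 0.383, 0.044, 1.598, -0.018, 1.161, -0.05], TCP at [170.135, -627.341, 245.269] pointing down, gripper open.
Joint ranges: [-2.61, 2.61], [-0.41, 2.15], [-1.48, 1.57], [0, 2.5], [-1.57, 4.71], [0.05, 1.97], [-2.85, 2.85]. Speed limits (rad/s): [2.79, 2.79, 3.14, 3.14, 3.14, 3.14, 3.14].

INTERFACE

Orientations are given as a unit quaternion [x, y, z, w].
In Python, from cell import get_obs, read_camera, close_job gives the robot as it stands.
- The arm moves only by the tool play_rows, never from a script. Its argument "motion" is one flat list of numbers, 5 for each row, row after row: the shift along the world's x, y, z in mm, then the turn about the world's z in rad, then the gripper's target within -1 to 1 (fully open at 1, half-way at 0, shut at -1). In form: [dx, dy, dz, roll, jaw, dx, dy, dz, roll, jaw, ...]. A call has 1 to 10 rows; each row is the pose to reach, as a shift and turn from the pose commanded when the call began; what a row does not reach only later rows make up. A row lasts 1/8 s, in which the tool goes at most 62.5 mm and 10.7 degrees, less where a joint would pass 70% of its speed; a pose out of reach is approached as far as the arm can. A call with a gripper value outside its range is refused whole. The fingers move at their own pace and stop on an object; "newtons" is the grip in N (left out, the last holds). Time passes only in rows, so rows that repeat a pose let the fingers close. It gives the time, the measured TCP pose, the force and the opening at its end, in the units of the state.
- get_obs(): the state, without advancing time (a new reading comes with each control period).
- read_camera(name): name is "scene" or "side" or "wrist"; returns a dict with "color" (384x512x3 uint8, blue, green, red), "depth" (384x512 float32, mm along the optical axis (not along the pixel's ray), 0 where there is no reading), "fx", "fy", "cx", "cy" (pixels), "R" (3x3) and "t" (3): a world point X has camera coordinates R X + t; the wrist camera has in their place "mount" (4x4, takes a point from camera to tool coordinates, whose origin is the TCP and whose axes are the tool frame's). Camera axes: x right, y down, z forward; pixel columns grow to the right and rows downward; lengths in mm; the calibration is good to about 2 mm. A picture is of the moment at which its call begins: read the wrist's pose just before it.
- close_job(): hands the job in, once; it reports no verdict.
The state is a dict: "t": time; "joint_positions": joint angles; "joint_velocities": joint speeds; "joint_efforts": joint torques, N m; "position": TCP position; "eef_rot": TCP orientation; "force": force on the tool from outside, world axes, zero at the start; "wrist_torque": the same for the moment, N m; "width": finger opening in mm.
Only numpy, scipy, OpenCV 4.12 (cv2) and the standard library are available. Lean on these libraries where they do the work, as an engineer would, in place of code of your own. Each camera call takes 0.05 s, during which the arm holds its last target. There are 200 camera calls.

TASK

Get the light wooden roller on the jig's deck ready for carving: without lifting it, gently roll it along the deck into the vee so that it beds down and centres itself, and then slide it endwise along the vee until its spindle end rests against the metal stop. Only then swing the red-tipped clamp lever over and press its paddle down firmly but not hard, with about 10 N, so that its pad bites on the roller and stays there by itself; then let go. Leave the other things on the table where they are.

Things in the scene. Friction and masses are not known exactly. Their poses are not given: they have to be found in the camera images.
- jig: fixed wooden carving jig, 285 (x) by 230 (y) mm. Origin on the table, below the bottom line of the vee, which runs along the jig's y. In its frame (mm, z over the table): 90-degree vee, bottom at x 0, z 20; near flank ends at the deck's edge (x -18, z 38), far flank climbs to x 36, z 56; y from -115 to 100. Flat deck at z 38 from x -18 to -180, ending in a ledge 6 high, 10 wide.
- deck_edge (a point): middle of the deck's edge beside the vee (jig frame x -18, y 0, z 38 mm). A roller pushed across the deck drops 10 mm into the vee once its axis passes this edge
- vee (a point): where the roller's middle lies when it is properly home, in the vee and against the stop (jig frame x 0, y 20, z 48.3 mm)
- stop (a point): point on the face of the aluminium end stop, which the spindle's +y end must meet (jig frame x 0, y 90, z 48.3 mm). The face is 50 mm wide in x, rises to z 72 mm and looks to the jig's -y. Behind the vee two 6 mm steel hinge cheeks stand beside the lever at jig x 63 to 87, y -24 and 24 mm, up to z 102 mm
- roller: light wooden roller, dark bands at its ends: barrel 40 mm dia, 110 mm long, on a steel spindle 12 mm dia, 140 mm long overall; 0.13 to 0.25 kg. Origin in its middle, y along its axis (x, z turn as it rolls). Starts on the deck (origin 58 mm above the table), up to 0.2 rad askew, 80 to 110 mm before the vee and 30 to 60 mm short (-y) of home. It rolls freely, even when let go.
- clamp: clamp lever: steel bar 24 mm wide, 10 mm thick, red paddle at its end. Origin on its hinge line (jig frame x 75, y 0, z 90 mm; along y). The lever points along its own -x; its z is up when down (level). Tilt of its z = opening angle, 0 level. Starts upright, leaning back from the deck at 1.65 to 1.85 rad (limits -0.2, 1.9). Stiff hinge, 0.25 Nm friction: it stays where left.
- paddle (a point): middle of the paddle's upper face (the face on top when the lever is down; faces away from the deck when open): 125 mm from the hinge line along the lever, 5 mm above its middle line. Paddle 40 mm along the lever, 44 mm wide, 10 mm thick. 10 N down here gives about 14 N at the pad
- screw (a point): centre of the screw on the lever's middle line, 75 mm from the hinge line; its head rises to 20 mm over it. Its black rubber pad, 24 mm dia, lies nominally 22 mm below this point, but the screw is set up to 5 mm higher or lower, so on a homed roller the lever ends up to 0.1 rad above or below level: feel for it. The pad gives 1 mm per 10 N. It needs at least 8 N pressed on the roller and may get 30 N at most
- spare_roller: bystander: a spare terracotta-coloured roller standing on end, 146 mm tall; origin at the centre of its underside
- glue: bystander: yellow glue bottle with red cap, 54 mm dia, 140 mm tall; origin at the centre of its underside
- ink_black: bystander: jar with black lid, 56 mm dia, 60 mm tall; origin under its centre
- ink_blue: bystander: blue jar with white lid, 56 mm dia, 60 mm tall; origin under its centre
- gouge: bystander: carving tool with handle lying on the table, 170 mm long along its x; origin under its middle
- brush: bystander: flat brush lying on the table, along its x; origin under its middle
- brush_pot: bystander: terracotta pot full of brushes, 90 mm dia, about 270 mm tall over the brushes; origin at the centre of its underside
Mind the look-alikes: they are no part of the job. Leave any purple look-alike of the roller alone.

How it is judged (in metres and radians):
On the way, in this order (a step that is already met when the one before it is completed fails the run):
1. the roller lies bedded in the vee, still, with the clamp still open (x of roller in the frame of jig between -0.004 and 0.004 m and z of roller in the frame of jig between 0.044 and 0.0508 m and angle between the y axis of roller and the y axis of jig, either way round below 0.05 rad and linear speed of roller below 0.01 m/s and angle between clamp's own z axis and vertical above 0.8 rad), for 0.3 s.
2. the roller, still in the vee, has its spindle end against the stop, with the clamp still open (all of step 1 and y of roller in the frame of jig between 0.017 and 0.0225 m), for 0.2 s.
3. the clamp's pad is pressed on the homed roller with at least 8 N (x of roller in the frame of jig between -0.004 and 0.004 m and z of roller in the frame of jig between 0.044 and 0.0508 m and angle between the y axis of roller and the y axis of jig, either way round below 0.05 rad and y of roller in the frame of jig between 0.017 and 0.0225 m and contact force between clamp and roller above 8 N), for 0.2 s.
At the end, for the whole second after the job is handed in: the roller lies still in the vee (axis within 4 mm of its middle, at most 2.5 mm high, within 0.05 rad of parallel), its spindle end within 3 mm of the stop; the lever is down (within 0.18 rad of level), its pad holding the roller by itself with over 1 N (x of roller in the frame of jig between -0.004 and 0.004 m and z of roller in the frame of jig between 0.044 and 0.0508 m and angle between the y axis of roller and the y axis of jig, either way round below 0.05 rad and y of roller in the frame of jig between 0.017 and 0.0225 m and linear speed of roller below 0.01 m/s and contact force between clamp and roller above 1 N and angle between clamp's own z axis and vertical below 0.18 rad); the robot touches nothing.
It fails at once if the roller is lifted more than 10 mm off the deck (height (world z) of roller above 0.068 m).
It fails at once if the roller is pushed with more than 25 N (contact force between the fingers and roller above 25 N).
It fails at once if the clamp's pad is pressed on the roller with more than 30 N (contact force between clamp and roller above 30 N).
It fails at once if another thing on the table is moved by more than 30 mm (distance of any of spare_roller, glue, ink_black, ink_blue, gouge, brush, brush_pot from where it was at the start of the episode above 0.03 m).
It also fails if it takes over 72 s, if anything falls off the work surface, if the arm or the gripper's body presses on something with over 40 N, if the wrist force passes 120 N, or if a joint passes its speed limit or range.

## Working session

There is one attempt and no reset: what is moved stays moved. The work goes in short steps, Python scripts to look and compute and a tool call to move; the robot and the scene stay as the last step left them, time stands still between calls to the robot, and variables do not carry over. Pictures are saved under pics/ and viewed, about 8 in all and at most 12, crops included, and the job is handed in when it is done.

Besides the shell and the picture viewer there is one more tool, called after "Emit:" as name(argument=value, ...) on one line, values as JSON. play_rows: Moves the arm, as the interface text tells. Its arguments: {"type":"object","properties":{"motion":{"type":"array"},"newtons":{"type":"number"}},"required":["motion"]}

```bash
mkdir -p pics; ls
cat > h.py <<'E'
import numpy as np, cv2
from cell import get_obs, read_camera
def save(c,n): cv2.imwrite(n,c)
def cloud(c):
    d=c['depth'].astype(float); v,u=np.indices(d.shape)
    P=np.stack([(u-c['cx'])/c['fx']*d,(v-c['cy'])/c['fy']*d,d],-1)
    W=(P-np.array(c['t']))@np.array(c['R'])
    W[d<=0]=np.nan
    return W
E
python3 - <<'E'
from h import *
o=get_obs(); print(o)
for n in ('scene','side'):
    c=read_camera(n); save(c['color'],f'pics/{n}0.png'); np.savez(f'{n}0.npz',**{k:np.array(v) for k,v in c.items()})
    print(n,c['fx'],c['cx'],c['cy'],np.round(-np.array(c['R']).T@c['t']),np.round(c['R'],2).tolist())
a=cv2.imread('pics/scene0.png');b=cv2.imread('pics/side0.png')
E
```

```text
pics
{'t': 0.0, 'joint_positions': array([ 1.20822039,  0.38387344,  0.04383383,  1.59959723, -0.01791387,
        1.16121642, -0.04989996]), 'joint_velocities': array([-1.93749782e-03,  1.79269080e-03, -1.68721878e-03,  1.17726431e-03,
        3.89237000e-04, -4.47855843e-05, -9.68016289e-04]), 'joint_efforts': array([-2.53934668e-04, -4.33463073e+01,  1.02438994e+00, -2.49512064e+01,
        1.05572533e-02,  1.14228184e-02,  6.86952575e-06]), 'position': array([ 169.85738397, -626.456169  ,  243.85152462]), 'eef_rot': array([ 7.94280219e-01, -6.07550088e-01, -1.11241951e-03, -7.66563169e-04]), 'force': array([-0.79718788, -0.15195317,  0.46608637]), 'wrist_torque': array([-0.02208131,  0.02016884,  0.03207297]), 'width': 85.68808316755795}
scene 347.6203520013467 259.2262079166959 189.79667100492006 [ 977. -605.  890.] [[0.84, 0.54, -0.02], [0.38, -0.62, -0.69], [-0.38, 0.57, -0.73]]
side 419.0554209917 249.12083947856638 189.18650603130945 [ 390. 1270.  865.] [[-0.99, -0.11, -0.0], [-0.05, 0.52, -0.85], [0.09, -0.85, -0.52]]
```

View pics/scene0.png

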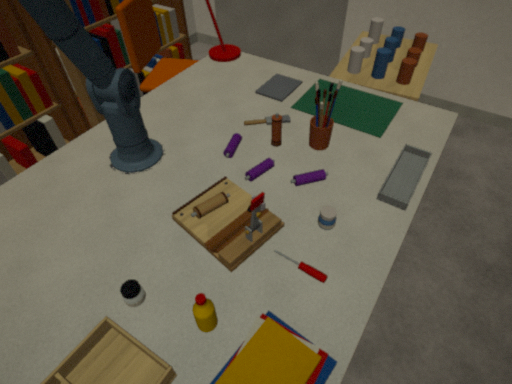

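View pics/side0.png

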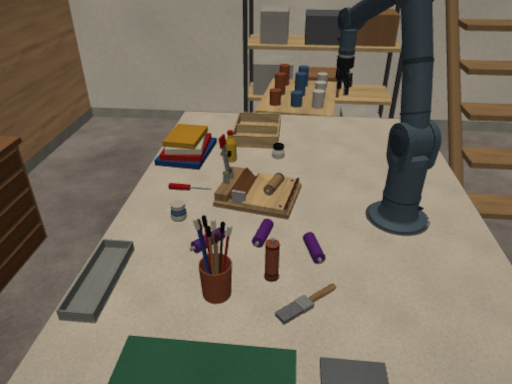

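Scene view: jig at about (228,222). The light wooden roller is on the deck at (210,205), the red paddle is up at (257,200), and the purple look-alikes are at (232,145), (260,169) and (309,178). The terracotta one at (277,130) is the standing spare. Only the wooden one at (210,205) fits, so I'll confirm it in an enlarged crop.

Run:
```python
from h import *
a=cv2.imread('pics/scene0.png')[165:275,160:300]; b=cv2.imread('pics/side0.png')[125:225,200:320]
a=cv2.resize(a,(560,440),interpolation=cv2.INTER_CUBIC)[:, :]
b=cv2.resize(b,(528,440),interpolation=cv2.INTER_CUBIC)
s=cv2.resize(np.hstack([a,b]),None,fx=.73,fy=.73); cv2.imwrite('pics/crop1.png',s)
for n in('scene','side'):
    c=dict(np.load(n+'0.npz')); W=cloud(c)
    z=W[...,2]; ok=(z>30)&(z<200)
    x0,x1,y0,y1=(165,290,170,270) if n=='scene' else (208,308,130,220)
    w=W[y0:y1,x0:x1].reshape(-1,3); w=w[np.isfinite(w).all(1)]
    deck=w[(abs(w[:,2]-38)<4)]
    print(n,len(deck),deck.mean(0),np.percentile(deck,[1,99],axis=0).round().tolist())
    r=cv2.minAreaRect(w[(w[:,2]>12)&(w[:,2]<75)][:,:2].astype(np.float32)); print(r)
    hsv=cv2.cvtColor(c['color'],cv2.COLOR_BGR2HSV)
    red=((hsv[...,0]<8)|(hsv[...,0]>172))&(hsv[...,1]>150)&(z>80)
    m=np.zeros_like(red);m[y0:y1,x0:x1]=1; red&=m
    print('red',red.sum(),np.nanmean(W[red],0), np.nanmin(W[red],0),np.nanmax(W[red],0))
```

```text
scene 2106 [475.27485818 -85.37107302  39.50461279] [[368.0, -208.0, 35.0], [647.0, 128.0, 42.0]]
((496.8332824707031, -75.8994140625), (348.1018371582031, 382.7513122558594), 44.22859573364258)
red 136 [ 641.83956026 -116.51936377  221.31794778] [ 615.05929045 -133.08416252  158.34288606] [650.09169696 -93.4958249  238.38313766]
side 1202 [473.73980859 -87.99598412  36.88383678] [[357.0, -516.0, 34.0], [652.0, 54.0, 42.0]]
((546.1885986328125, -270.5903015136719), (366.0631408691406, 801.1527709960938), 10.823280334472656)
red 80 [ 640.67777777 -169.04977605  195.96840729] [ 629.03872754 -384.15632311  127.26736139] [659.16266827 -81.37328512 233.89808163]
```

View pics/crop1.png

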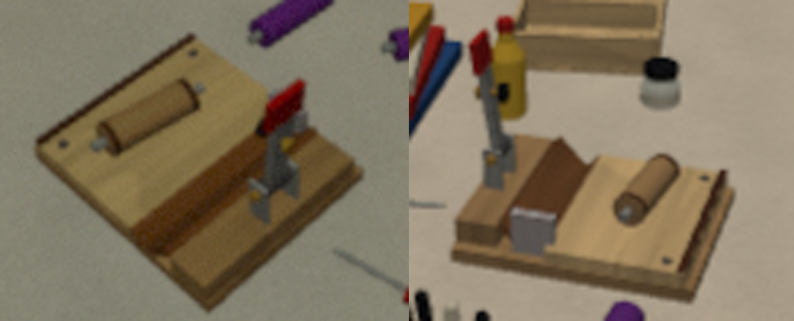

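The crops show one light wooden roller with dark bands on the deck, askew, at about scene (210,205). The ledge faces the robot, the metal stop is at the world +y end, and the lever is upright behind the vee. So jig x is roughly world +x and jig y roughly world +y.

```bash
cat > m.py <<'E'
from h import *
for n in('scene','side'):
    c=dict(np.load(n+'0.npz')); W=cloud(c); z=W[...,2]
    x0,x1,y0,y1=(165,290,170,270) if n=='scene' else (208,308,130,220)
    box=np.zeros(z.shape,bool); box[y0:y1,x0:x1]=1
    def comp(m):
        k,l,s,_=cv2.connectedComponentsWithStats((m&box).astype(np.uint8),connectivity=4)
        return l==1+np.argmax(s[1:,4])
    d=comp((z>33.5)&(z<43)); p=W[d]; r=cv2.minAreaRect(p[:,:2].astype(np.float32))
    print(n,'deck',d.sum(),np.round(p.mean(0),1),'rect',[np.round(q,1) for q in r], np.round(cv2.boxPoints(r)).tolist())
    j=comp(z>12); p=W[j]; p=p[p[:,2]<70]; r=cv2.minAreaRect(p[:,:2].astype(np.float32)); print(' jig',[np.round(q,1) for q in r],np.round(cv2.boxPoints(r)).tolist())
    # roller: within the deck hull, z 50..85
    hull=cv2.convexHull(np.argwhere(d)[:,::-1].astype(np.int32)); hm=np.zeros(z.shape,np.uint8); cv2.fillConvexPoly(hm,hull,1)
    rl=comp((z>50)&(z<85)&(W[...,0]<560)); p=W[rl]
    ll=p[:,:2]-p[:,:2].mean(0); u,s,v=np.linalg.svd(ll,full_matrices=False); v0=v[0]*np.sign(v[0][1]); t=ll@v0
    top=p[p[:,2]>np.percentile(p[:,2],70)]
    print(' roller',rl.sum(),p.mean(0).round(1),'dir',v0.round(3),'ext',t.min().round(),t.max().round(),'zmax',p[:,2].max().round(1),'top',top.mean(0).round(1))
    e=W[y0:y1,x0:x1].reshape(-1,3); e=e[(e[:,2]>85)]
    print(' lever pts',len(e),e.mean(0).round(), e.min(0).round(),e.max(0).round())
E
python3 m.py
```

```text
scene deck 2144 [465.3 -86.3  39.9] rect [array([458.4, -73.5]), array([233.4, 169.1]), np.float64(78.4)] [[352.0, -171.0], [518.0, -205.0], [565.0, 24.0], [399.0, 58.0]]
 jig [array([505.3, -83.6]), array([233.7, 283.9]), np.float64(78.0)] [[342.0, -168.0], [620.0, -227.0], [668.0, 1.0], [391.0, 60.0]]
 roller 475 [452.2 -94.1  72. ] dir [0.354 0.935] ext -66.0 73.0 zmax 84.1 top [446.9 -88.1  80.1]
 lever pts 435 [ 635. -114.  164.] [ 606. -137.   86.] [650. -75. 238.]
side deck 1119 [460.5 -48.9  36.7] rect [array([502.2, -81.1]), array([234.7, 271.8]), np.float64(78.1)] [[345.0, -168.0], [611.0, -224.0], [659.0, 6.0], [393.0, 62.0]]
 jig [array([ 502.2, -303.1]), array([323.3, 734.3]), np.float64(0.5)] [[337.0, 63.0], [344.0, -672.0], [667.0, -669.0], [661.0, 65.0]]
 roller 235 [441.3 -71.7  67.9] dir [0.38  0.925] ext -69.0 62.0 zmax 79.3 top [442.8 -84.   75.5]
 lever pts 377 [ 632. -167.  146.] [ 579. -387.   85.] [667. 386. 234.]
```

Emit:
play_rows(motion=[23,55,0,-0.05,1,46,110,0,-0.1,1,70,165,0,-0.15,1,93,220,0,-0.2,1,116,275,0,-0.25,1,140,330,0,-0.3,1,163,385,0,-0.35,1,186,440,0,-0.4,1,210,495,0,-0.45,1,232,550,0,-0.474,1])

```text
t: 1.35
position: [402.3, -75.5, 245.2]
eef_rot: [-0.629, 0.777, -0.0, -0.0]
force: [0.8, -0.7, 0.4]
width: 85.7
```

Emit:
play_rows(motion=[0,0,0,0,1,0,0,0,0,1])

```text
t: 1.6
position: [401.5, -77.8, 244.8]
eef_rot: [-0.63, 0.777, 0.0, -0.001]
force: [0.2, -0.2, 0.7]
width: 85.7
```

```bash
cat >> h.py <<'E'
from scipy.spatial.transform import Rotation as Ro
def wrist(n):
    o=get_obs(); c=read_camera('wrist'); cv2.imwrite(n,c['color'])
    d=c['depth'].astype(float); v,u=np.indices(d.shape)
    P=np.stack([(u-c['cx'])/c['fx']*d,(v-c['cy'])/c['fy']*d,d],-1)
    M=np.array(c['mount']); T=P@M[:3,:3].T+M[:3,3]
    W=T@Ro.from_quat(o['eef_rot']).as_matrix().T+o['position']; W[d<=0]=np.nan
    return o,c,W
J0=np.array([551.4,-93.4]); A=-0.209
R2=np.array([[np.cos(A),-np.sin(A)],[np.sin(A),np.cos(A)]])
def jig(W): # world->jig
    W=np.array(W,float).copy(); W[...,:2]=(W[...,:2]-J0)@R2; return W
E
python3 - <<'E'
from h import *
o,c,W=wrist('pics/w1.png'); print(o['position'],jig(o['position']),o['eef_rot'],o['t'],o['width'],np.round(c['mount'],2).tolist(),c['fx'])
G=jig(W); np.save('w1.npy',G)
print('z at rows',[np.nanmedian(W[r:r+10,200:300,2]).round(1) for r in range(0,380,40)])
E
```

```text
[401.51898562 -77.7810854  244.84830499] [-149.86007644  -15.81854777  244.84830499] [-6.29595943e-01  7.76922470e-01  2.00230175e-04 -6.19952604e-04] 1.6 85.70674780075684 [[1.0, 0.0, -0.0, 0.63], [-0.0, 0.96, 0.27, -71.02], [0.0, -0.27, 0.96, -127.89], [0.0, 0.0, 0.0, 1.0]] 294.40986619040075
z at rows [np.float64(41.4), np.float64(30.9), np.float64(37.2), np.float64(74.2), np.float64(37.0), np.float64(-0.8), np.float64(-1.2), np.float64(-1.3), np.float64(-1.3), np.float64(315.9)]
```

View pics/w1.png

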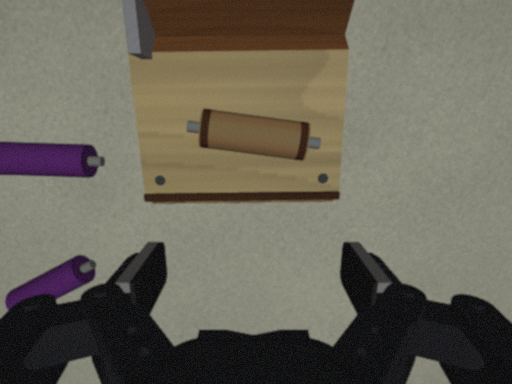

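The wrist view shows the wooden roller at (255,133), the stop at the upper left (140,30), the ledge at row 195, and the deck edge at row 48. The jig looks well aligned with the jaws.

Run:
```python
from h import *
G=np.load('w1.npy'); z=G[...,2]; im=cv2.imread('pics/w1.png').astype(int)
m=(z>48)&(z<90); m[170:]=0; m[:100]=0
k,l,s,_=cv2.connectedComponentsWithStats(m.astype(np.uint8)); i=1+np.argmax(s[1:,4]); p=G[l==i]
print(s[i],p.mean(0),p[:,2].max(), np.percentile(p[:,2],98))
top=p[p[:,2]>np.percentile(p[:,2],60)]
f=np.polyfit(top[:,1],top[:,0],1); print('top line x=',f,'y ext',p[:,1].min(),p[:,1].max(), 'xrange',p[:,0].min(),p[:,0].max())
# edges: deck plane crop
g=im.sum(2)
for u in (160,200,250,300,335):
    col=g[30:70,u]; r=30+np.argmax(np.diff(col)); r2=180+np.argmin(np.diff(g[180:205,u]))
    print(u,'deck edge',G[r+2,u].round(1),'ledge',r2,G[r2-1,u].round(1),G[r2+2,u].round(1))
for r in (70,100,160,180):
    row=z[r]; us=np.where((row>25))[0]; us=us[(us>110)&(us<370)]; print(r,'sides',G[r,us[0]].round(1),G[r,us[-1]].round(1))
```

```text
[ 187  108  134   52 4523] [-102.25881745  -17.11662358   72.4437826 ] 79.05888735942332 77.88040557411452
top line x= [   0.12547207 -101.34017135] y ext -86.61545886698892 52.63174618365303 xrange -129.39125937519705 -77.38757125160315
160 deck edge [-22.4  80.5  37.7] ledge 192 [-171.6   93.6   36.9] [-173.4   91.7   43.7]
200 deck edge [-21.4  38.8  37.8] ledge 192 [-171.8   46.5   35.9] [-173.4   45.2   43.4]
250 deck edge [-20.4 -13.1  37.8] ledge 192 [-171.6  -12.9   36.5] [-173.2  -12.9   43.8]
300 deck edge [-20.1 -65.3  36.3] ledge 191 [-170.5  -72.2   35.8] [-172.2  -71.2   42.7]
335 deck edge [ -19.4 -101.3   37.9] ledge 191 [-170.2 -113.4   36.7] [-172.4 -112.2   41.9]
70 sides [-38.8 113.8  37.3] [ -38.6 -115.4   38.1]
100 sides [-69.1 112.6  38. ] [ -68.7 -116.7   35.7]
160 sides [-134.6  112.    37.6] [-134.6 -117.8   35.9]
180 sides [-158.4  111.4   36.4] [-157.9 -117.    37.3]
```

Emit:
play_rows(motion=[-1,-2,-50,0.01,1,-2,-3,-100,0.01,1,-2,-3,-140,0.01,1,-2,-3,-165,0.01,1,-2,-3,-180,0.01,1,-2,-3,-188,0.01,1,-2,-3,-188,0.01,1])

```text
t: 2.52
position: [400.3, -80.8, 57.4]
eef_rot: [-0.633, 0.774, -0.0, -0.0]
force: [-0.5, -0.5, -0.5]
width: 85.5
```

```bash
sed -i 's/^J0=.*/J0=np.array([550.0,-95.2]); A=-0.197/' h.py
python3 - <<'E'
from h import *
o,c,W=wrist('pics/w2.png'); print(o['position'],jig(o['position']),o['force'])
s=read_camera('side'); cv2.imwrite('pics/s2.png',cv2.resize(s['color'][125:225,200:330],None,fx=5,fy=5,interpolation=cv2.INTER_CUBIC))
a=cv2.imread('pics/s2.png'); w=c['color']; a=cv2.resize(a,(499,384)); cv2.imwrite('pics/v2.png',cv2.resize(np.hstack([w,a]),None,fx=.78,fy=.78))
E
```

```text
[400.25744584 -80.84352011  57.3561029 ] [-149.65622839  -15.23004743   57.3561029 ] [-0.50578871 -0.50410061 -0.52890435]
```

View pics/v2.png

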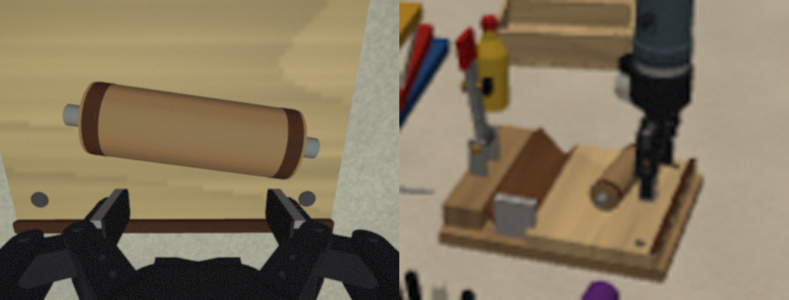

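Roller and fingers are well lined up, with the roller between the finger tracks. I'll lower slightly, then push slowly.

Emit:
play_rows(motion=[0,0,-2,0,1,0,0,-4,0,1,4,-1,-4,0,1,8,-2,-4,0,1,12,-3,-4,0,1,16,-3,-4,0,1,20,-4,-4,0,1,24,-5,-4,0,1,28,-6,-4,0,1,32,-6,-4,0,1])

```text
t: 3.88
position: [432.4, -86.5, 53.3]
eef_rot: [-0.633, 0.774, -0.0, -0.0]
force: [0.0, 0.5, 0.4]
width: 85.5
```

Emit:
play_rows(motion=[3,-0.6,0,0,1,6,-1.2,0,0,1,9,-1.8,0,0,1,12,-2.4,0,0,1,15,-3,0,0,1,18,-3.5,0,0,1,20,-4,0,0,1])

```text
t: 4.75
position: [452.4, -90.4, 53.3]
eef_rot: [-0.633, 0.774, -0.0, 0.0]
force: [-0.5, -0.1, 0.1]
width: 85.4
```

```bash
cat > roll.py <<'E'
from h import *
import sys
o,c,W=wrist(sys.argv[1]); G=jig(W); z=G[...,2]; print(o['t'],jig(o['position']).round(1),o['force'].round(1))
m=(z>44)&(z<90)&(G[...,0]>-140)&(G[...,0]<34)&(abs(G[...,1])<88); m[225:]=0
hsv=cv2.cvtColor(c['color'],cv2.COLOR_BGR2HSV)
k,l,s,_=cv2.connectedComponentsWithStats(m.astype(np.uint8))
for i in range(1,k):
    if s[i,4]<800: continue
    p=G[l==i]; top=p[p[:,2]>np.percentile(p[:,2],60)]
    print(s[i],'line',np.polyfit(top[:,1],top[:,0],1).round(3),'y',p[:,1].min().round(1),p[:,1].max().round(1),'x',p[:,0].min().round(1),p[:,0].max().round(1),'ztop',np.percentile(p[:,2],95).round(1))
E
python3 roll.py pics/w3.png
```

```text
4.75 [-96.6 -14.4  53.3] [-0.5 -0.1  0.1]
[   95   125   332   100 24808] line [  0.116 -55.158] y -88.0 50.3 x -72.9 -31.4 ztop 77.5
```

Emit:
play_rows(motion=[4,-0.8,0,0,1,8,-1.6,0,0,1,12,-2.4,0,0,1,16,-3.2,0,0,1,20,-4,0,0,1,24,-4.8,0,0,1])

```text
t: 5.55
position: [476.4, -95.2, 53.3]
eef_rot: [-0.633, 0.774, 0.0, 0.0]
force: [-0.1, 0.2, 0.4]
width: 85.2
```

```bash
python3 roll.py pics/w4.png
```

```text
5.55 [-72.2 -14.4  53.3] [-0.1  0.2  0.4]
[    0    12   445    42 14925] line [-1.0000e-03  3.2061e+01] y -88.0 88.0 x 22.0 34.0 ztop 54.1
[  103   127   323    98 24178] line [  0.111 -30.99 ] y -88.0 47.0 x -48.2 -7.8 ztop 77.5
```

Emit:
play_rows(motion=[3,-0.6,0,0,1,6,-1.2,0,0,1,9,-1.8,0,0,1,12,-2.4,0,0,1,15,-3,0,0,1,18,-3.6,0,0,1,21,-4.2,0,0,1,24,-4.8,0,0,1,24,-4.8,0,0,1,24,-4.8,0,0,1])

```text
t: 6.85
position: [500.0, -99.9, 53.2]
eef_rot: [-0.633, 0.774, 0.0, -0.0]
force: [-0.6, 0.3, 0.0]
width: 85.3
```

```bash
python3 roll.py pics/w5.png
```

```text
6.85 [-48.1 -14.4  53.2] [-0.6  0.3  0. ]
[    0    81   434    30 10879] line [-1.0000e-03  3.2099e+01] y -88.0 88.0 x 22.7 34.0 ztop 54.0
[  120   118   303    90 24782] line [-0.002 -0.575] y -82.2 43.9 x -20.5 19.4 ztop 67.8
```

View pics/w5.png

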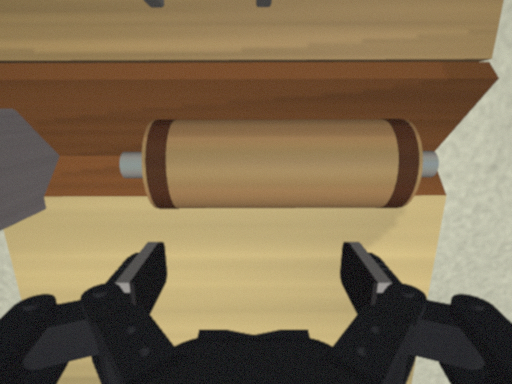

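The roller is bedded: axis x about -0.6 mm, top at 67.8, parallel, and its middle near y -23. Next I'll shut the jaws, turn 90° so the camera stays clear of the lever, and go to the -y spindle end.

Emit:
play_rows(motion=[-5,1,10,-0.1,1,-5,1,40,-0.28,0,-5,1,60,-0.46,-1,-5,1,70,-0.64,-1,-5,1,70,-0.82,-1,-5,1,70,-1.0,-1,-5,-20,70,-1.18,-1,5,-50,70,-1.36,-1,18,-80,70,-1.5,-1,28,-106,70,-1.57,-1], newtons=20)

```text
t: 8.15
position: [528.6, -205.8, 123.6]
eef_rot: [0.1, 0.995, -0.0, 0.0]
force: [0.6, 0.1, -0.5]
width: -0.1
```

Emit:
play_rows(motion=[0,0,0,0,-1,0,0,0,0,-1])

```text
t: 8.4
position: [527.7, -204.8, 122.8]
eef_rot: [0.098, 0.995, 0.001, -0.001]
force: [0.1, 0.8, 0.5]
width: -0.2
```

Run:
```python
from h import *
o,c,W=wrist('pics/w6.png'); print(o['t'],o['position'],jig(o['position']),o['eef_rot'],o['joint_positions'].round(2),o['width'])
G=jig(W); np.save('w6.npy',G)
s=read_camera('scene'); a=cv2.resize(s['color'][165:275,160:300],(489,384),interpolation=cv2.INTER_CUBIC)
cv2.imwrite('pics/v6.png',cv2.resize(np.hstack([c['color'],a]),None,fx=.79,fy=.79))
```

```text
8.4 [ 527.70274235 -204.80944681  122.77162945] [  -0.41232371 -111.85360306  122.77162945] [ 9.82812836e-02  9.95158300e-01  5.06316344e-04 -7.00606552e-04] [-0.1   0.4   0.48  1.92 -0.24  0.88 -2.84] -0.24382617969198903
```

View pics/v6.png

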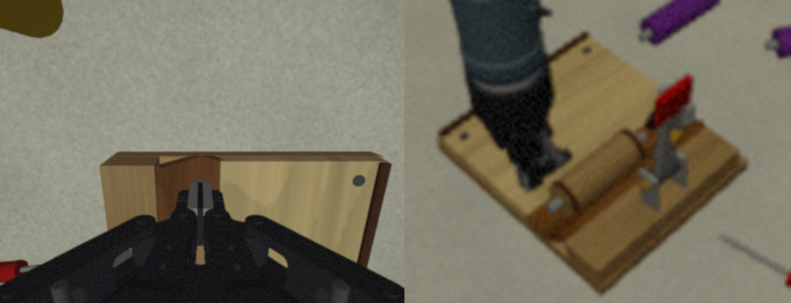

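j7 is close to its limit at -2.84, so I'll turn back a little while lowering.

Emit:
play_rows(motion=[0,0,-20,0.05,-1,0,0,-40,0.08,-1,0,0,-55,0.08,-1,0,0,-64,0.08,-1,0,0,-68,0.08,-1,0,0,-68,0.08,-1])

```text
t: 9.25
position: [528.3, -206.0, 55.4]
eef_rot: [0.059, 0.998, -0.0, 0.0]
force: [-0.1, -0.3, -0.5]
width: 0.0
```

Run:
```python
from h import *
o=get_obs(); print(o['t'],o['position'],jig(o['position']),o['joint_positions'].round(2),o['force'])
```

```text
9.25 [ 528.28525709 -206.00679733   55.36349445] [   0.39327944 -112.91378005   55.36349445] [-0.05  0.5   0.42  1.95 -0.29  0.75 -2.72] [-0.12832943 -0.29711409 -0.52848213]
```

Emit:
play_rows(motion=[0.8,3.9,0,0,-1,1.6,7.8,0,0,-1,2.4,11.8,0,0,-1,3.1,15.7,0,0,-1,3.9,19.6,0,0,-1,4.7,23.5,0,0,-1,5.5,27.5,0,0,-1,6.3,31.4,0,0,-1,7.1,35.3,0,0,-1,7.8,39.2,0,0,-1])

```text
t: 10.5
position: [536.1, -166.4, 55.3]
eef_rot: [0.059, 0.998, 0.0, 0.0]
force: [1.0, -2.0, 0.6]
width: -0.2
```

Emit:
play_rows(motion=[0.4,2,0,0,-1,0.8,4,0,0,-1,0.8,4,0,0,-1])

```text
t: 10.88
position: [536.5, -162.3, 55.1]
eef_rot: [0.059, 0.998, 0.0, -0.0]
force: [0.4, -1.6, 0.1]
width: 0.0
```

```bash
cat > ends.py <<'E'
from h import *
o=get_obs(); print(o['t'],jig(o['position']).round(1),o['force'].round(1))
for n in ('scene','side'):
    c=read_camera(n); G=jig(cloud(c)); z=G[...,2]
    m=(z>57)&(z<75)&(abs(G[...,0])<15)&(abs(G[...,1])<88)
    if n=='scene': cv2.imwrite('pics/endS.png',c['color'])
    # gap: barrel +y end to stop
    p=G[m]; y=p[:,1]; h,_=np.histogram(y,np.arange(-80,92,4)); print(n,h.tolist())
    g=p[(y>-75)&(y<84)]; print(' y 2/98',np.percentile(g[:,1],[0,2,98,100]).round(1),'x',np.median(g[:,0]).round(1))
E
python3 ends.py
```

```text
10.875 [ -0.1 -68.4  55.1] [ 0.4 -1.6  0.1]
scene [12, 10, 4, 0, 0, 0, 0, 0, 0, 2, 2, 0, 0, 0, 6, 6, 11, 10, 13, 10, 12, 9, 12, 12, 12, 10, 9, 13, 11, 11, 8, 9, 4, 4, 2, 2, 0, 1, 0, 0, 0, 0]
 y 2/98 [-74.9 -73.2  57.1  69.9] x 3.5
side [0, 1, 2, 2, 11, 8, 6, 0, 0, 1, 2, 5, 0, 2, 8, 3, 2, 4, 4, 5, 2, 3, 4, 3, 5, 5, 2, 4, 2, 5, 2, 5, 2, 3, 6, 3, 4, 9, 3, 0, 0, 0]
 y 2/98 [-72.3 -66.2  71.8  73.5] x -4.6
```

Emit:
play_rows(motion=[0.3,1.5,0,0,-1,0.6,3,0,0,-1,0.6,3,0,0,-1])

```text
t: 11.35
position: [537.0, -159.2, 55.0]
eef_rot: [0.059, 0.998, 0.0, -0.0]
force: [-0.0, -0.6, -0.4]
width: -0.1
```

Emit:
play_rows(motion=[0.2,1,0,0,-1,0.4,2,0,0,-1,0.4,2,0,0,-1])

```text
t: 11.72
position: [537.5, -157.5, 55.1]
eef_rot: [0.059, 0.998, 0.0, -0.0]
force: [-0.8, -0.7, 0.5]
width: 0.1
```

Emit:
play_rows(motion=[0.1,0.7,0,0,-1,0.3,1.5,0,0,-1,0.3,1.5,0,0,-1])

```text
t: 12.1
position: [537.9, -156.2, 55.3]
eef_rot: [0.059, 0.998, 0.0, -0.0]
force: [-1.6, -0.9, -0.1]
width: -0.2
```

```bash
python3 ends.py
```

```text
12.1 [  0.1 -62.2  55.3] [-1.6 -0.9 -0.1]
scene [0, 5, 11, 7, 2, 1, 0, 0, 0, 0, 0, 3, 1, 0, 0, 1, 6, 7, 13, 10, 14, 9, 10, 10, 12, 9, 14, 7, 13, 11, 13, 7, 4, 4, 3, 2, 2, 1, 0, 0, 0, 0]
 y 2/98 [-73.  -72.   60.9  68.2] x 2.6
side [0, 0, 0, 0, 0, 8, 4, 10, 5, 0, 1, 1, 3, 2, 6, 5, 1, 1, 8, 3, 5, 2, 3, 3, 6, 1, 3, 6, 6, 3, 4, 3, 2, 6, 1, 4, 3, 5, 11, 3, 0, 0]
 y 2/98 [-60.  -56.9  75.7  76.5] x -4.6
```

Emit:
play_rows(motion=[0.1,0.5,0,0,-1,0.2,1,0,0,-1,0.2,1,0,0,-1])

```text
t: 12.58
position: [538.2, -155.2, 55.3]
eef_rot: [0.059, 0.998, -0.0, -0.0]
force: [-1.3, -2.0, 0.4]
width: 0.1
```

Emit:
play_rows(motion=[0.1,0.5,0,0,-1,0.2,1,0,0,-1,0.2,1,0,0,-1])

```text
t: 12.95
position: [538.4, -154.2, 55.3]
eef_rot: [0.059, 0.998, 0.0, -0.0]
force: [-0.9, -0.8, 0.1]
width: 0.1
```

Emit:
play_rows(motion=[0.1,0.5,0,0,-1,0.2,1,0,0,-1,0.2,1,0,0,-1])

```text
t: 13.32
position: [538.6, -153.2, 55.2]
eef_rot: [0.059, 0.998, -0.0, -0.0]
force: [-1.8, -1.1, 0.5]
width: 0.3
```

Emit:
play_rows(motion=[0.1,0.5,0,0,-1,0.2,1,0,0,-1,0.2,1,0,0,-1])

```text
t: 13.7
position: [538.7, -152.8, 55.3]
eef_rot: [0.059, 0.998, -0.0, 0.0]
force: [-2.1, -2.3, 0.1]
width: 0.2
```

Run:
```python
from h import *
o=get_obs(); print(o['t'],jig(o['position']).round(1),o['force'].round(1))
c=read_camera('side'); G=jig(cloud(c)); s=read_camera('scene')
a=cv2.resize(s['color'][170:275,190:295],(440,440),interpolation=cv2.INTER_CUBIC)
b=cv2.resize(c['color'][150:220,205:275],(440,440),interpolation=cv2.INTER_CUBIC)
cv2.imwrite('pics/v7.png',cv2.resize(np.hstack([a,b]),None,fx=.9,fy=.9))
```

```text
13.7 [  0.2 -58.7  55.3] [-2.1 -2.3  0.1]
```

View pics/v7.png

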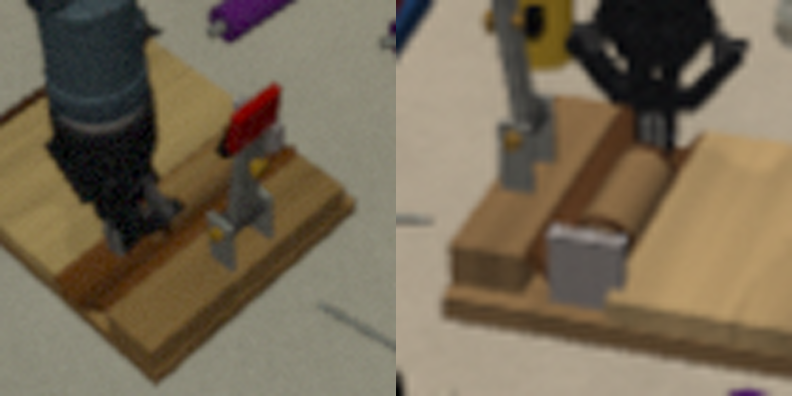

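Roller in the vee near the stop; the last 1 mm step only moved 0.4 mm. I'll step again to confirm contact.

Emit:
play_rows(motion=[0.1,0.5,0,0,-1,0.2,1,0,0,-1,0.2,1,0,0,-1])

```text
t: 14.18
position: [538.7, -152.7, 55.3]
eef_rot: [0.06, 0.998, -0.001, 0.0]
force: [-1.8, -4.3, -0.4]
width: -0.4
```

Emit:
play_rows(motion=[0.1,0.5,0,0,-1,0.2,1,0,0,-1,0.2,1,0,0,-1])

```text
t: 14.55
position: [538.7, -152.7, 55.3]
eef_rot: [0.06, 0.998, -0.001, 0.0]
force: [-2.9, -6.0, 0.2]
width: -0.2
```

The stop is reached: position stalled and force rose to 6 N. I'll back off, lift, and restore the jaw direction.

Emit:
play_rows(motion=[-1,-5,0,0,-1,-3,-15,0,0.0,-1,-3,-15,40,0.15,-1,-3,-15,90,0.33,-1,-3,-15,140,0.51,-1,-3,-15,190,0.69,-1,-3,-15,225,0.87,-1,-3,-15,225,1.05,-1,-3,-15,225,1.23,-1,-3,-15,225,1.49,-1])

```text
t: 15.8
position: [536.5, -164.5, 280.6]
eef_rot: [-0.608, 0.794, 0.0, 0.001]
force: [-0.3, -0.2, -0.7]
width: -0.3
```

Emit:
play_rows(motion=[0,0,0,0,-1,0,0,0,0,-1])

```text
t: 16.05
position: [536.3, -165.0, 280.3]
eef_rot: [-0.604, 0.797, 0.0, 0.0]
force: [-0.0, -0.6, 0.6]
width: 0.1
```

```bash
sed -i 's/abs(G\[...,1\])<88/abs(G[...,1])<95/; s/m\[225:\]=0/m[300:]=0/; s/>-140/>-40/' roll.py; python3 roll.py pics/w8.png
python3 - <<'E'
from h import *
o=get_obs(); print(o['position'],o['eef_rot'].round(3),o['joint_positions'].round(2))
G=jig(cloud(read_camera('scene'))); z=G[...,2]
m=(z>105)&(abs(G[...,1])<35)&(G[...,0]>50)&(G[...,0]<130)&(z<260); p=G[m]
print('lever',len(p),'fit x(z)',np.polyfit(p[:,2],p[:,0],1),'zmax',p[:,2].max(),'y',np.median(p[:,1]))
E
```

```text
16.05 [ 2.000e-01 -7.110e+01  2.803e+02] [-0.  -0.6  0.6]
[ 109  141  162   63 4748] line [-0.    0.22] y -94.3 95.0 x -25.3 34.0 ztop 68.2
[ 536.29051235 -165.03149582  280.27183559] [-0.604  0.797  0.     0.   ] [-0.07  0.19  0.33  1.79 -0.07  1.18 -1.56]
lever 325 fit x(z) [ 0.13791021 63.50081373] zmax 237.78162092646986 y -2.888865210239959
```

Run:
```python
from h import *
o,c,W=wrist('pics/w9.png'); G=jig(W); z=G[...,2]
m=(z>62)&(z<72)&(abs(G[...,0])<8)&(abs(G[...,1])<85); y=G[m][:,1]
h,e=np.histogram(y,np.arange(-60,86,4)); print(h.tolist()); print('barrel',y.min(),y.max())
m=(z>50)&(z<58)&(abs(G[...,0])<4)&(abs(G[...,1])<95); y=G[m][:,1]; print('spindle',np.percentile(y,[0,5,50,95,100]))
m=(z>68)&(z<78)&(abs(G[...,0])<20)&(G[...,1]>80)&(G[...,1]<130); print('stop top y',G[m][:,1].min(),G[m][:,1].max())
```

```text
[0, 0, 0, 0, 0, 0, 26, 46, 44, 43, 46, 47, 42, 44, 47, 43, 46, 44, 49, 42, 41, 46, 44, 43, 46, 44, 44, 45, 45, 42, 44, 41, 46, 38, 8, 0]
barrel -33.92057969632888 76.40819622086067
spindle [-48.82274398 -47.16264333 -35.62569846  91.16320472  91.8886578 ]
stop top y 90.44218481499793 103.32998488622559
```

Roller is home: barrel -34 to 76, spindle end about at the stop face. Lever is at about 1.71 rad. Now I'll go round behind the paddle.

Emit:
play_rows(motion=[40,-8,0,0,-1,80,-16,0,0,-1,120,-24,0,0,-1,137,-27,0,0,-1,146,10,0,0,-1,151,42,0,0,-1,151,42,-20,0,-1,151,42,-45,0,-1,151,42,-61,0,-1,151,42,-61,0,-1])

```text
t: 17.45
position: [685.6, -123.9, 216.8]
eef_rot: [-0.604, 0.797, 0.001, -0.002]
force: [-0.1, -0.5, 0.4]
width: 0.1
```

Run:
```python
from h import *
o=get_obs(); print(o['t'],o['position'],jig(o['position']).round(1),o['eef_rot'].round(3),o['force'].round(1))
# planned TCP shifts (world) from here along the arc
p=jig(o['position'])
for th in (1.6,1.5,1.4,1.3,1.2,1.1,1.0,.9,.8,.7,.6,.5,.4,.3,.25,.2,.15,.1,.05,0,-.05,-.1):
    cx=75-128*np.cos(th)+5*np.sin(th)+11; cz=90+128*np.sin(th)+5*np.cos(th)+14
    d=R2@np.array([cx-p[0],0-p[1]]); print(th,np.round([d[0],d[1],cz-p[2]],1).tolist())
```

```text
17.45 [ 685.56989125 -123.92796479  216.75869779] [138.6  -1.6 216.8] [-0.604  0.797  0.001 -0.002] [-0.1 -0.5  0.4]
1.6 [-42.7, 10.2, 15.0]
1.5 [-55.2, 12.7, 15.3]
1.4 [-67.7, 15.2, 14.2]
1.3 [-80.1, 17.7, 11.9]
1.2 [-92.1, 20.1, 8.4]
1.1 [-103.8, 22.4, 3.6]
1.0 [-114.9, 24.6, -2.3]
0.9 [-125.4, 26.7, -9.4]
0.8 [-135.2, 28.6, -17.5]
0.7 [-144.1, 30.4, -26.5]
0.6 [-152.1, 32.0, -36.4]
0.5 [-159.0, 33.4, -47.0]
0.4 [-164.9, 34.6, -58.3]
0.3 [-169.7, 35.5, -70.2]
0.25 [-171.6, 35.9, -76.2]
0.2 [-173.3, 36.3, -82.4]
0.15 [-174.6, 36.5, -88.7]
0.1 [-175.6, 36.7, -95.0]
0.05 [-176.4, 36.9, -101.4]
0 [-176.8, 36.9, -107.8]
-0.05 [-176.8, 37.0, -114.2]
-0.1 [-176.6, 36.9, -120.6]
```

Emit:
play_rows(motion=[-14,3,8,0,-1,-28,7,12,0,-1,-43,10,12,0,-1,-55,13,14,0,-1,-68,15,14,0,-1,-80,18,12,0,-1,-92,20,8,0,-1,-104,22,4,0,-1,-115,25,-2,0,-1,-115,25,-2,0,-1])

```text
t: 18.7
position: [569.8, -97.8, 215.7]
eef_rot: [-0.605, 0.796, 0.002, -0.002]
force: [-1.1, -0.4, 0.4]
width: -0.1
```

```bash
cat > lev.py <<'E'
from h import *
import sys
o=get_obs(); print(o['t'],o['position'].round(1),jig(o['position']).round(1),o['force'].round(1))
s=read_camera('scene'); c=read_camera('side')
a=cv2.resize(s['color'][165:275,180:300],(480,440),interpolation=cv2.INTER_CUBIC)
b=cv2.resize(c['color'][125:220,205:300],(440,440),interpolation=cv2.INTER_CUBIC)
cv2.imwrite(sys.argv[1],cv2.resize(np.hstack([a,b]),None,fx=.86,fy=.86))
E
python3 lev.py pics/v10.png
```

```text
18.7 [569.8 -97.8 215.7] [ 20.    1.4 215.7] [-1.1 -0.4  0.4]
```

View pics/v10.png

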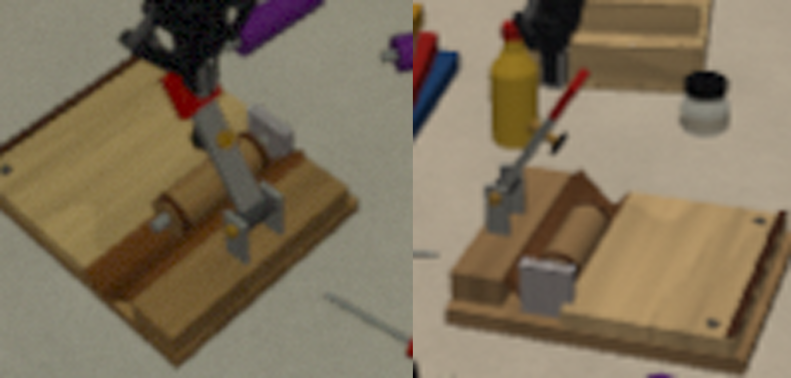

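The lever is swinging ahead of the fingertips at about 1 rad. Roller and stop unchanged. Continuing down.

Emit:
play_rows(motion=[-10,2,-7,0,-1,-20,4,-15,0,-1,-29,5,-24,0,-1,-37,7,-34,0,-1,-44,8,-45,0,-1,-50,10,-56,0,-1,-55,11,-68,0,-1,-57,11,-73,0,-1,-57,11,-73,0,-1])

```text
t: 19.92
position: [514.6, -87.1, 143.5]
eef_rot: [-0.605, 0.796, 0.001, -0.001]
force: [-0.4, -0.5, -0.8]
width: 0.3
```

Emit:
play_rows(motion=[-0.8,0.2,-3,0,-1,-1.5,0.3,-6,0,-1,-1.5,0.3,-6,0,-1])

```text
t: 20.3
position: [513.9, -86.9, 138.2]
eef_rot: [-0.605, 0.796, -0.0, 0.0]
force: [0.3, -1.0, -0.0]
width: -0.2
```

Emit:
play_rows(motion=[-0.4,0,-2,0,-1,-0.8,0,-4,0,-1,-1.2,0,-6,0,-1,-1.5,0,-8,0,-1,-1.5,0,-8,0,-1])

```text
t: 20.92
position: [512.1, -87.0, 130.0]
eef_rot: [-0.605, 0.796, 0.0, -0.0]
force: [-0.2, -0.3, -0.3]
width: 0.1
```

Emit:
play_rows(motion=[0,0,-1,0,-1,-0.2,0,-2,0,-1,-0.4,0,-3,0,-1,-0.4,0,-3,0,-1])

```text
t: 21.42
position: [511.8, -87.0, 127.1]
eef_rot: [-0.605, 0.796, -0.0, -0.0]
force: [-0.0, -1.1, -0.1]
width: -0.2
```

Emit:
play_rows(motion=[0,0,-1,0,-1,-0.2,0,-2,0,-1,-0.4,0,-3,0,-1])

```text
t: 21.8
position: [511.5, -86.9, 124.2]
eef_rot: [-0.605, 0.796, -0.0, 0.0]
force: [-0.3, -0.4, 1.1]
width: -0.2
```

Emit:
play_rows(motion=[0,0,-1,0,-1,-0.2,0,-2,0,-1,-0.2,0,-3,0,-1])

```text
t: 22.18
position: [511.1, -86.9, 121.2]
eef_rot: [-0.605, 0.796, 0.0, -0.0]
force: [-0.4, -0.3, 1.6]
width: 0.1
```

Emit:
play_rows(motion=[0,0,-1,0,-1,-0.2,0,-2,0,-1])

```text
t: 22.42
position: [511.1, -86.9, 119.2]
eef_rot: [-0.605, 0.796, -0.0, 0.0]
force: [-0.2, -0.3, 0.9]
width: -0.1
```

Emit:
play_rows(motion=[0,0,-1,0,-1,0,0,-2,0,-1])

```text
t: 22.68
position: [511.0, -86.9, 117.2]
eef_rot: [-0.605, 0.796, 0.0, -0.0]
force: [-0.4, 0.4, 1.0]
width: -0.1
```

Emit:
play_rows(motion=[0,0,-1,0,-1,0,0,-2,0,-1])

```text
t: 22.92
position: [511.0, -86.9, 115.2]
eef_rot: [-0.605, 0.796, 0.0, -0.0]
force: [0.3, 0.8, 1.5]
width: -0.2
```

Emit:
play_rows(motion=[0,0,-1,0,-1,0,0,-2,0,-1])

```text
t: 23.18
position: [511.0, -87.0, 113.2]
eef_rot: [-0.605, 0.796, 0.0, -0.0]
force: [-0.5, -0.1, 1.3]
width: -0.0
```

Emit:
play_rows(motion=[0,0,-1,0,-1,0,0,-2,0,-1])

```text
t: 23.42
position: [511.0, -87.0, 111.2]
eef_rot: [-0.605, 0.796, -0.0, -0.0]
force: [-0.2, 0.4, 0.5]
width: -0.3
```

Emit:
play_rows(motion=[0,0,-1,0,-1,0,0,-1.5,0,-1])

```text
t: 23.68
position: [511.0, -87.0, 109.7]
eef_rot: [-0.605, 0.796, 0.0, -0.0]
force: [-0.6, -0.6, 1.2]
width: -0.0
```

Emit:
play_rows(motion=[0,0,-1,0,-1,0,0,-1.5,0,-1])

```text
t: 23.92
position: [511.0, -86.9, 108.7]
eef_rot: [-0.605, 0.796, 0.0, -0.0]
force: [-2.6, 0.7, 6.2]
width: -0.1
```

Emit:
play_rows(motion=[0,0,-0.3,0,-1,0,0,-0.6,0,-1,0,0,-0.6,0,-1])

```text
t: 24.3
position: [511.0, -87.0, 108.3]
eef_rot: [-0.605, 0.796, 0.0, -0.0]
force: [-2.8, 0.7, 7.3]
width: -0.5
```

Emit:
play_rows(motion=[0,0,-0.5,0,-1,0,0,-1,0,-1,0,0,-1,0,-1])

```text
t: 24.68
position: [511.0, -87.0, 107.7]
eef_rot: [-0.605, 0.796, 0.0, -0.0]
force: [-4.2, 1.3, 8.7]
width: 0.1
```

Emit:
play_rows(motion=[0,0,-0.4,0,-1,0,0,-0.8,0,-1,0,0,-0.8,0,-1,0,0,-0.8,0,-1])

```text
t: 25.18
position: [511.0, -87.0, 107.3]
eef_rot: [-0.605, 0.796, 0.0, -0.0]
force: [-5.9, 1.0, 11.8]
width: 0.2
```

About 11 N pressed and held. Let go straight up and check.

Emit:
play_rows(motion=[0,0,0,0,-1,0,0,0,0,-1,0,0,1,0,-1,0,0,4,0,-1,0,0,15,0,-1,0,0,50,0,-1,-30,6,110,0,-1,-80,16,160,0,-1,-120,25,190,0,-1,-120,25,190,0,-1])

```text
t: 26.42
position: [391.2, -61.7, 299.9]
eef_rot: [-0.605, 0.796, -0.002, 0.005]
force: [1.0, 0.0, 0.5]
width: -0.3
```

```bash
python3 lev.py pics/v12.png
python3 - <<'E'
from h import *
o,c,W=wrist('pics/w12.png'); G=jig(W); z=G[...,2]
m=(z>62)&(z<72)&(abs(G[...,0])<8)&(abs(G[...,1])<85); p=G[m]; y=p[:,1]
print('barrel',y.min(),y.max(),np.percentile(y,[2,98]),'ztop',np.percentile(p[:,2],95))
for s in (-1,1):
    q=p[(s*(y-21)>20)]; print('x at',s,np.median(q[q[:,2]>66.5][:,0]))
m=(abs(G[...,1])<9)&(z>80)&(z<125)&(G[...,0]>-70)&(G[...,0]<75); p=G[m]; q=p[(p[:,0]<-32)|((p[:,0]>20)&(p[:,0]<50))]
print('lever slope dz/dx',np.polyfit(q[:,0],q[:,2],1),len(q))
m=(z>68)&(z<78)&(abs(G[...,0])<20)&(G[...,1]>80)&(G[...,1]<130)
if m.any(): print('stop y',G[m][:,1].min())
E
```

```text
26.425 [391.2 -61.7 299.9] [-162.3    1.8  299.9] [1.  0.  0.5]
barrel -33.40826582665912 76.52162201688289 [-31.8894909   74.58417902] ztop 68.45072438404203
x at -1 -0.20545326141736633
x at 1 -0.6177493318448413
lever slope dz/dx [8.31772616e-03 9.43703926e+01] 675
stop y 91.2024480258745
```

View pics/v12.png

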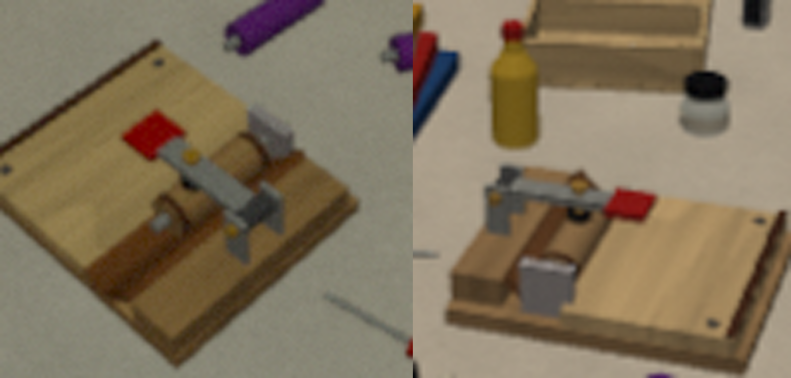

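The lever lies level (slope 0.01) with its pad on the roller. The roller is homed (x about -0.4, top 68.4, middle about 21.5 against a stop measured at 91), and the robot is clear.

```bash
python3 -c "
from cell import close_job
print(close_job())"
```

```text
the job is handed in; nothing more can be done
None
```

The roller is clamped against the stop in the vee, and the job is handed in. The hand-in gave no verdict.

**What I did:**
- I rolled the wooden roller along the deck with the open fingers until it bedded in the vee.
- I slid it endwise with shut fingers until it stalled against the stop at about 6 N.
- I swung the lever over from behind and pressed the paddle. The last reading was 11.8 N down, slightly over the 10 N asked. I estimate about 16 N at the pad.
- I let go straight up and moved the arm clear.

**Last checks:**
- **Roller:** its axis was 0.4 mm off the vee's middle and its top at 68.4 mm (68.3 expected).
- **Stop:** the middle read 21.5 mm in my frame. The stop face read 91.2 mm where 90 is nominal, so my frame is about 1 mm off. That puts the spindle end at the stop to within about 1 mm.
- **Lever:** it lay within about 0.01 rad of level, with its pad on the roller.
- **Bystanders:** those visible in the last views looked unmoved, but I did not measure them.
- **Not measured:** how hard the pad holds the roller by itself. I estimate about 3 N from the hinge friction.

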